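Turn the jacks tray round in its sleeve

ROBOT

A 6-joint arm with a two-finger parallel gripper is mounted at the origin on the work surface. World frame = base frame: x ahead of the robot, y to its left, z up, the work surface at z = 0. Lengths are in mm, angles in degrees, forces in N, time in s.
With the tool pointing down it reaches from about 300 to 850 mm from the base axis. Payload 4.2 kg.
Tool frame: the origin (TCP) lies at the very end of the fingers, on their centre line; the grasp point (between the pads) lies 19 mm behind it; z points along the fingers, y is the direction in which the jaws open and shut (so a half turn about z gives the same grasp; the last joint's range is limited). The gripper opens to 91 mm and grips with 3 to 60 N. Pads are 32 mm wide; open, the fingers measure 118 mm over their backs; the gripper's body (76 mm by 178 mm) begins 60 mm behind the grasp point.
Start: joints at [-77.578, 18.312, 89.639, -0, 72.044, -1.146], TCP at [134.893, -558.97, 213.976] pointing down, gripper open.
Joint ranges: [-177.97, 177.97], [-48.28, 115.42], [12.27, 149.76], [-77.06, 257.06], [2.81, 150.46], [-146.56, 146.56]. Speed limits (degrees/s): [147.25, 147.25, 180, 180, 180, 180].

INTERFACE

Orientations are given as [roll, pitch, yaw] about the fixed x, y, z axes, in that order (R = Rz(yaw) Ry(pitch) Rx(roll)).
In Python, from workcell import * gives the robot as it stands. The module is installed in compiled form; this text tells all that it offers.
- The arm moves only by the tool servo_tool, never from a script. Its argument "plan" is a list that holds one entry, the list of rows, each a list of 7 numbers: the shift along the tool's x, y, z in mm, then the turn, a rotation vector about the tool's x, y, z in rad, then the opening, from 0 (shut) to 1 (fully open). A call has 1 to 20 rows; each row is the pose to reach, as a shift and turn from the pose commanded when the call began, along the tool's axes at that moment; what a row does not reach only later rows make up. A row lasts 1/10 s, in which the tool goes at most 50 mm and 8.59 degrees, less where a joint would pass 70% of its speed; a pose out of reach is approached as far as the arm can. A call with a gripper value outside its range is refused whole. The fingers move at their own pace and stop on an object; "squeeze" is the grip in N (left out, the last holds). Time passes only in rows, so rows that repeat a pose let the fingers close. It gives the time, the measured TCP pose, the force and the opening at its end, in the units of the state.
- state(): the state, without advancing time (a new reading comes with each control period).
- grab_frame(name): name is "side" or "top" or "wrist"; returns a dict with "color" (400x640x3 uint8, red, green, blue), "range_z" (400x640 float32, mm along the optical axis (not along the pixel's ray), 0 where there is no reading), "fx", "fy", "cx", "cy" (pixels), "rvec" (rotation vector, rad) and "tvec" (3), from world to camera coordinates, as OpenCV has them; the wrist camera has in their place "tool_from_camera" (4x4, takes a point from camera to tool coordinates, whose origin is the TCP and whose axes are the flange's). Camera axes: x right, y down, z forward; pixel columns grow to the right and rows downward; lengths in mm; the calibration is good to about 2 mm. A picture is of the moment at which its call begins: read the wrist's pose just before it.
- job_done(): hands the job in, once; it reports no verdict.
The state is a dict: "time_s": time; "qpos": joint angles; "qvel": joint speeds; "effort": joint torques, N m; "ee_pos": TCP position; "ee_rot": TCP orientation; "force": force on the tool from outside, world axes, zero at the start; "torque": the same for the moment, N m; "gripper_width": finger opening in mm.
Only numpy, scipy, OpenCV 4.12 (cv2) and the standard library are available. Lean on these libraries where they do the work, as an engineer would, in place of code of your own. Each camera call takes 0.05 s, during which the arm holds its last target.

TASK

The wooden tray in the longer aluminium jacks case was put in backwards, so its blank end shows and the jacks are hidden. Slide the tray out of its sleeve, turn it end for end and slide it fully home again, so that the open end with the jacks shows at the mouth; keep it level so nothing spills, and leave the tray of the shorter case alone.

Things in the scene. Friction and masses are not known exactly. Their poses are not given: they have to be found in the camera images.
- sleeve: Longer case's aluminium sleeve, fixed, 100 mm long (x) x 60 wide x 30 tall, no floor: the tray slides on the shelf (z = 0). Origin: underside centre. Mouth at x = -50 mm facing -x (to the robot, yaw within 0.35 rad), with cheeks flared 10 mm further out; closed back, inner face at x = +46. Inside 54 wide, 27 high. A 30 mm wide roof slot runs from the mouth to x = 0 for the tray's post.
- tray: Loose wooden tray, 130 mm long (x) x 46 wide x 22 high, 0.14 kg. Origin: underside centre. Mid-tray a 20 mm square post, sides parallel to the tray's, top 68 mm up (38 above the sleeve's roof): pinch it from above across either pair of sides. +x half: open pocket with jacks (fixed in it); -x half: covered. Starts with +x to the sleeve's back. Fully home its centre is at sleeve x = -19 mm.
- jacks_end (a point): Middle of the end face of the tray's open jacks end: x = +65 mm, 11 mm up in the tray's frame. It starts inside the sleeve near the back and must end outside the mouth, at about sleeve x = -84 mm (35 mm of tray showing).
- short_tray: Bystander: the same kind of tray with the same post, but only 96 mm long, in a fixed sleeve 70 mm long of the same width and height. It is already right, its jacks showing at the mouth. Origin: underside centre. Either case may stand on the left.
Things that resemble listed ones, but are neither listed nor needed, are in the scene too. Leave any green or red look-alike of the sleeve alone.

How it is judged:
By the outcome, as a careful person would: the job done as asked, in the order asked, and still so for the second after the job is handed in, with the robot touching nothing.
It also fails if it takes over 46 s, if anything falls off the work surface, if the arm or the gripper's body presses on something with over 40 N, if the wrist force passes 120 N, or if a joint passes its speed limit or range.

## Working session

There is one attempt and no reset: what is moved stays moved. The work goes in short steps, Python scripts to look and compute and a tool call to move; the robot and the scene stay as the last step left them, time stands still between calls to the robot, and variables do not carry over. Pictures are saved under pics/ and viewed, and the job is handed in when it is done.

Besides the shell and the picture viewer there is one more tool, called by a JSON object that holds its "fn" and its "kwargs", one argument or row to a line. servo_tool: Moves the arm, as the interface text tells. Its arguments: {"type":"object","properties":{"plan":{"type":"array"},"squeeze":{"type":"number"}},"required":["plan"]}

```bash
mkdir -p pics; cat > h.py <<'E'
from workcell import *
import numpy as np, cv2, pickle
def grab(n,tag):
    s=state(); f=grab_frame(n); f['state']=s
    pickle.dump(f,open(f'pics/{tag}.pkl','wb')); cv2.imwrite(f'pics/{tag}.png',f['color'][:,:,::-1]); return f
def load(tag): return pickle.load(open(f'pics/{tag}.pkl','rb'))
def rpy(r):
    from scipy.spatial.transform import Rotation as R
    return R.from_euler('xyz',r,degrees=True).as_matrix()
def cam(f):
    # returns R (cam->world), C
    if 'rvec' in f:
        R=cv2.Rodrigues(np.array(f['rvec'],float))[0]; return R.T, -R.T@np.array(f['tvec'],float).ravel()
    T=np.array(f['tool_from_camera']); s=f['state']; Rt=rpy(s['ee_rot']); return Rt@T[:3,:3], Rt@T[:3,3]+np.array(s['ee_pos'])
def ray(f,u,v,z):
    R,C=cam(f); d=R@np.array([(u-f['cx'])/f['fx'],(v-f['cy'])/f['fy'],1]); return C+d*(z-C[2])/d[2]
def pt(f,u,v):
    R,C=cam(f); Z=f['range_z'][int(v),int(u)]; return C+R@np.array([(u-f['cx'])/f['fx'],(v-f['cy'])/f['fy'],1])*Z
def cloud(f):
    R,C=cam(f); v,u=np.mgrid[:400,:640]; Z=f['range_z']
    P=np.stack([(u-f['cx'])/f['fx']*Z,(v-f['cy'])/f['fy']*Z,Z],-1)@R.T+C; P[Z==0]=np.nan; return P
E
python3 - <<'E'
from h import *
print(state())
a=grab('top','top0');b=grab('side','side0')
for f in(a,b): print(cam(f), f['fx'])
E
```

```text
{'time_s': 0.0, 'qpos': array([-7.75802977e+01,  1.83503565e+01,  8.97068479e+01,  4.21249442e-04,
        7.20427212e+01, -1.14709751e+00]), 'qvel': array([-0.06401651, -0.03870256, -0.00976093, -0.04621479,  0.1030881 ,
        0.04502446]), 'effort': array([ 1.90971754e-03, -4.12464845e+01, -2.31974584e+01,  7.28938496e-02,
        4.59336082e-02, -1.66083237e-04]), 'ee_pos': array([ 134.76567147, -558.46440417,  213.13015796]), 'ee_rot': array([-1.79900102e+02, -2.40085915e-03,  1.35666675e+01]), 'force': array([0.09195397, 0.12395956, 0.74592859]), 'torque': array([-0.01821399,  0.02886081, -0.02327991]), 'gripper_width': 91.15828196947035}
(array([[ 0.01502224, -0.99590177,  0.08918517],
       [-0.99988327, -0.01471346,  0.00411865],
       [-0.00278955, -0.08923663, -0.99600655]]), array([527.39284441,   2.81514282, 783.60313412])) 396.9206870793049
(array([[ 0.92272799, -0.19012285,  0.33530041],
       [-0.3851503 , -0.48917409,  0.78253943],
       [ 0.01524165, -0.85121209, -0.52460049]]), array([ 326.61046756, -599.41031966,  462.17716453])) 415.19999353033876
```

View pics/top0.png

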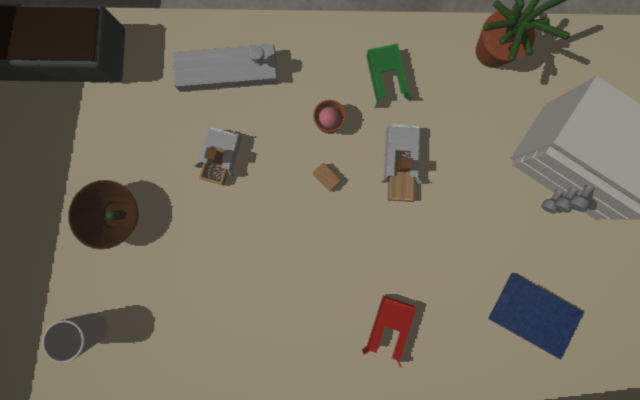

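View pics/side0.png

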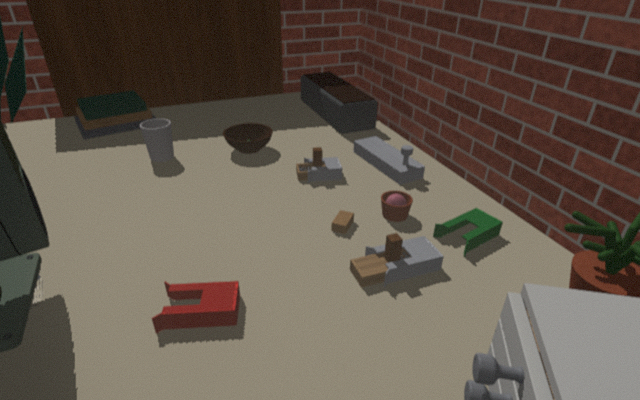

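Two grey cases could be the one: top view (404,160), with a plain wooden end showing, and (220,155), with an open pocket showing. The first looks longer and its blank end shows, so it fits. I'll check that in one crop and measure both.

```bash
python3 - <<'E'
from h import *
f=load('top0'); im=f['color'][:,:,::-1]
a=cv2.resize(im[110:220,350:460],(390,390),interpolation=cv2.INTER_CUBIC)
b=cv2.resize(im[110:220,165:275],(390,390),interpolation=cv2.INTER_CUBIC)
cv2.imwrite('pics/crop0.png',np.hstack([a,b]))
P=cloud(f)
for u,v in[(404,135),(404,162),(401,190),(222,138),(214,154),(330,177)]: print(u,v,P[v,u].round(1), im[v,u])
g=load('side0');Q=cloud(g)
for u,v in[(393,237),(425,250),(370,262),(318,150)]: print(u,v,Q[v,u].round(1), g['color'][v,u])
E
```

```text
404 135 [ 705.2 -153.6   27. ] [129 129 129]
404 162 [ 645.5 -144.7   68.7] [43 65 92]
401 190 [ 598.6 -148.5   21.6] [ 70  98 121]
222 138 [693.1 197.6  32.2] [130 129 130]
214 154 [655.3 201.9  67.8] [43 66 93]
330 177 [622.1 -11.4  19.3] [ 67  99 127]
393 237 [ 642.3 -151.3   68.4] [90 67 49]
425 250 [ 704.3 -159.2   30. ] [130 127 130]
370 262 [ 607.6 -145.7   23.3] [130 108  80]
318 150 [657.3 203.5  66.2] [79 57 42]
```

View pics/crop0.png

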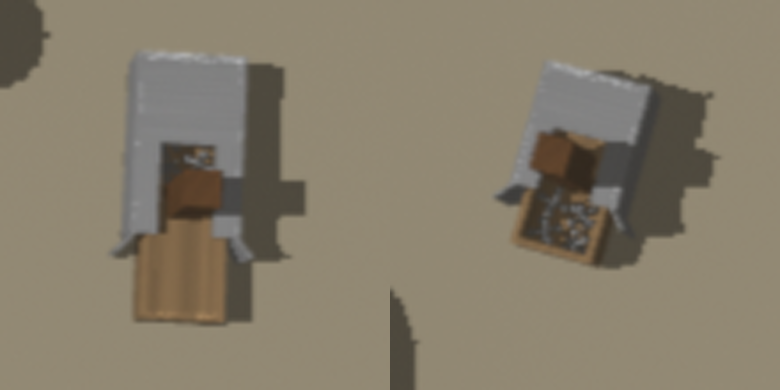

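The left crop (top view (404,160)) has the longer sleeve with the blank wooden end at its mouth and jacks visible through the slot, so it is the target. The right crop (220,155) is the short bystander, already showing its jacks. Next I measure the sleeve and post.

```bash
cat >> h.py <<'E'
def meas(f,zs=30):
    c=f['color'].astype(int); P=cloud(f); out={}
    v,u=np.mgrid[:400,:640]
    def planar(mask,z):
        R,C=cam(f); d=np.stack([(u-f['cx'])/f['fx'],(v-f['cy'])/f['fy'],np.ones_like(u,float)],-1)@R.T
        X=C+d*((z-C[2])/d[...,2])[...,None]; return X[mask][:,:2]
    near=lambda x,y,r:(abs(P[...,0]-x)<r)&(abs(P[...,1]-y)<r)
    grey=(c.max(-1)-c.min(-1)<14)&(c.max(-1)>90)&(abs(P[...,2]-30)<8)
    wood=(c[...,0]-c[...,2]>25)
    return P,grey,wood,planar,near
E
python3 - <<'E'
from h import *
def fit(X):
    r=cv2.minAreaRect(X.astype(np.float32)); return [np.round(a,1) for a in (r[0],r[1],r[2])]
for t in('top0','side0'):
    f=load(t);P,g,w,pl,near=meas(f)
    n=near(680,-150,90)
    print(t,'roof',fit(pl(g&n,30)),(g&n).sum())
    post=w&n&(P[...,2]>60)
    print('post',fit(pl(post,68)),post.sum(),np.nanmedian(P[post][:,2]),np.percentile(P[g&n][:,2],[5,50,95]))
    tr=w&n&(abs(P[...,2]-22)<6)&(P[...,0]<640); print('tray',fit(pl(tr,22)),tr.sum(),np.median(P[tr][:,2]))
E
```

```text
top0 roof [array([ 669.3, -150.5]), array([ 72.5, 110.7]), np.float64(86.2)] 1156
post [array([ 643.8, -148.5]), array([18.4, 22.1]), np.float64(0.8)] 123 66.99251723984617 [26.7539675  29.11779863 31.2224776 ]
tray [array([ 614.9, -148.5]), array([46.3, 48.7]), np.float64(90.0)] 521 21.25217182297706
side0 roof [array([ 670. , -150.5]), array([ 72.4, 110.4]), np.float64(88.6)] 876
post [array([ 643.5, -153.1]), array([22.1, 26.1]), np.float64(1.2)] 106 68.57984462222751 [29.29145575 30.63268234 31.92817987]
tray [array([ 614.3, -151.1]), array([51.5, 48.7]), np.float64(88.5)] 490 22.511325338004724
```

```bash
cat >> h.py <<'E'
def delta(pos,yaw,s=None):
    """tool shift & rotvec to reach pos, pointing down with yaw"""
    from scipy.spatial.transform import Rotation as R
    s=s or state(); R0=rpy(s['ee_rot']); R1=rpy([180,0,yaw])
    return (R0.T@(np.array(pos)-s['ee_pos'])).round(1), R.from_matrix(R0.T@R1).as_rotvec().round(4)
E
python3 - <<'E'
from h import *
f=grab('wrist','w0'); print(np.round(f['tool_from_camera'],3),f['fx'])
P=cloud(load('top0'));
m=(P[...,2]>60);print('tall',[(int(v),int(u),P[v,u].round(0)) for v in range(80,230,30) for u in range(440,640,40)if m[v,u]])
print(delta([570,-150,230],-2))
E
```

```text
[[   0.      -0.964   -0.267   74.859]
 [   1.       0.       0.      -1.21 ]
 [  -0.      -0.267    0.964 -171.066]
 [   0.       0.       0.       1.   ]] 309.1903299274831
tall [(80, 600, array([ 772., -449.,  150.])), (110, 560, array([ 739., -417.,   93.])), (110, 600, array([ 722., -447.,  150.])), (140, 560, array([ 672., -381.,  149.])), (140, 600, array([ 673., -446.,  149.])), (170, 560, array([ 629., -402.,  111.])), (170, 600, array([ 624., -442.,  150.])), (200, 560, array([ 579., -416.,   85.])), (200, 600, array([ 580., -480.,   94.]))]
(array([ 518.9, -295.1,  -16.3]), array([-1.300e-03,  2.000e-04,  2.718e-01]))
```

{"fn": "servo_tool", "kwargs": {
  "plan": [
    [[548,-288,30,0,0,0.27,1],[548,-288,30,0,0,0.27,1],[548,-288,30,0,0,0.27,1],[548,-288,30,0,0,0.27,1],[548,-288,30,0,0,0.27,1],[548,-288,30,0,0,0.27,1],[548,-288,30,0,0,0.27,1],[548,-288,30,0,0,0.27,1],[548,-288,30,0,0,0.27,1],[548,-288,30,0,0,0.27,1],[548,-288,30,0,0,0.27,1],[548,-288,53,0,0,0.27,1],[548,-288,53,0,0,0.27,1],[548,-288,53,0,0,0.27,1],[548,-288,53,0,0,0.27,1],[548,-288,53,0,0,0.27,1]]
  ]
}}

```text
time_s: 1.75
ee_pos: [599.3, -151.4, 161.4]
ee_rot: [180.0, -0.0, -2.0]
force: [0.5, -1.4, 0.9]
gripper_width: 91.0
```

```bash
python3 - <<'E'
from h import *
def fit(X):
    r=cv2.minAreaRect(X.astype(np.float32)); return [np.round(a,1) for a in (r[0],r[1],r[2])]
f=grab('wrist','w1');P,g,w,pl,near=meas(f)
n=near(680,-150,90); print(state()['qpos'])
print('roof',fit(pl(g&n,30)),(g&n).sum(),np.percentile(P[g&n][:,2],[5,50,95]))
post=w&n&(P[...,2]>60)
print('post',fit(pl(post,68)),post.sum(),np.nanmedian(P[post][:,2]))
tr=w&n&(abs(P[...,2]-22)<6)&(P[...,0]<640); print('tray',fit(pl(tr,22)),tr.sum(),np.median(P[tr][:,2]))
E
```

```text
[-1.52443873e+01  2.41709558e+01  8.83388788e+01 -2.87518571e-02
  6.74521064e+01  7.67512781e+01]
roof [array([ 669.7, -148.7]), array([ 73.5, 110.5]), np.float64(88.1)] 5473 [29.12699959 30.33184195 31.53211856]
post [array([ 539.2, -203.8]), array([450.7, 200.6]), np.float64(75.8)] 6795 266.88655398158517
tray [array([ 614.8, -148.3]), array([45.8, 50.2]), np.float64(89.0)] 1638 22.31791336483886
```

View pics/w1.png

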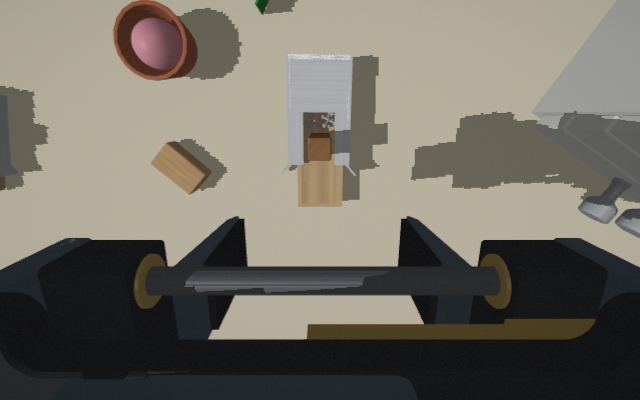

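The wrist view shows the target sleeve at (320,110), its post at (319,147) and the blank tray end at (320,185). Line fits for yaw and centre come next.

```bash
cat >> h.py <<'E'
def sleevefit(f):
    P,g,w,pl,near=meas(f); g=g&near(680,-150,90); X=pl(g,30); res=[]
    for s in (1,-1):
        pts=[]
        for x0 in np.arange(636,710,4.):
            q=X[abs(X[:,0]-x0)<2]
            if len(q)>3: pts.append((x0,s*np.percentile(s*q[:,1],99)))
        pts=np.array(pts); k=np.polyfit(*pts.T,1); r=np.polyval(k,pts[:,0])-pts[:,1]; ok=abs(r)<1.5; k=np.polyfit(*pts[ok].T,1); res.append(k)
    back=np.percentile(X[:,0],99.5)
    return [(np.degrees(np.arctan(k[0])).round(2),np.polyval(k,670).round(1)) for k in res],back.round(1)
E
python3 - <<'E'
from h import *
f=load('w1'); print('sleeve edges yaw,y@670',sleevefit(f))
for t in('top0','side0'): print(t,sleevefit(load(t)))
P,g,w,pl,near=meas(f)
m=w&near(645,-150,22)&(P[...,2]>60)&(P[...,2]<75); X=pl(m,68); print('post',m.sum(),np.median(P[m],0),X.min(0),X.max(0),cv2.minAreaRect(X.astype(np.float32)))
E
```

```text
sleeve edges yaw,y@670 ([(np.float64(-2.69), np.float64(-120.1)), (np.float64(-2.31), np.float64(-179.2))], np.float64(724.7))
top0 ([(np.float64(-2.63), np.float64(-119.4)), (np.float64(-7.4), np.float64(-177.0))], np.float64(724.1))h.py:44: RankWarning: Polyfit may be poorly conditioned
  pts=np.array(pts); k=np.polyfit(*pts.T,1); r=np.polyval(k,pts[:,0])-pts[:,1]; ok=abs(r)<1.5; k=np.polyfit(*pts[ok].T,1); res.append(k)
Traceback (most recent call last):
  File "h.py", line 44, in sleevefit
    pts=np.array(pts); k=np.polyfit(*pts.T,1); r=np.polyval(k,pts[:,0])-pts[:,1]; ok=abs(r)<1.5; k=np.polyfit(*pts[ok].T,1); res.append(k)
                                                                                                   ~~~~~~~~~~^^^^^^^^^^^^^^
TypeError: expected non-empty vector for x
```

```bash
python3 - <<'E'
from h import *
f=load('w1'); im=f['color'][:,:,::-1]
cv2.imwrite('pics/crop1.png',cv2.resize(im[40:220,260:380],(480,720)[::1],interpolation=cv2.INTER_NEAREST)[:600])
P,g,w,pl,near=meas(f)
for v in range(125,212,4): print(v,P[v,319].round(1),im[v,319])
m=w&near(645,-150,22)&(P[...,2]>62)&(P[...,2]<75); X=pl(m,68); print('post',m.sum(),np.median(P[m],0),X.min(0),X.max(0))
E
```

```text
125 [ 662.  -149.4    9.9] [67 71 73]
129 [ 657.8 -149.2    5.8] [54 73 87]
133 [ 654.4 -149.2   15.1] [26 42 60]
137 [ 654.1 -149.6   65.6] [33 50 71]
141 [ 651.  -149.5   67.8] [ 58  91 124]
145 [ 647.7 -149.4   68.2] [ 56  86 121]
149 [ 644.4 -149.3   68.6] [ 57  87 121]
153 [ 641.  -149.2   68.5] [ 57  88 123]
157 [ 637.7 -149.    69.1] [ 58  90 126]
161 [ 627.1 -148.2   22. ] [101 133 156]
165 [ 623.2 -148.1   22.7] [101 133 157]
169 [ 619.  -147.9   22.1] [102 133 157]
173 [ 615.1 -147.8   22.9] [102 134 158]
177 [ 610.5 -147.6   20.9] [101 133 157]
181 [ 606.8 -147.5   23.2] [101 134 158]
185 [ 602.6 -147.3   23. ] [101 133 157]
189 [ 598.3 -147.2   22.6] [101 133 158]
193 [ 593.8 -147.    21.9] [101 133 158]
197 [ 589.8 -146.9   22.9] [101 134 158]
201 [ 585.3 -146.7   22.2] [101 134 158]
205 [ 580.8 -146.5   21.6] [107 141 166]
209 [ 569.2 -145.9   -1.1] [158 177 183]
post 564 [ 644.70193565 -149.60598138   68.18336557] [ 634.61106073 -159.69455611] [ 654.61332559 -139.54538745]
```

View pics/crop1.png

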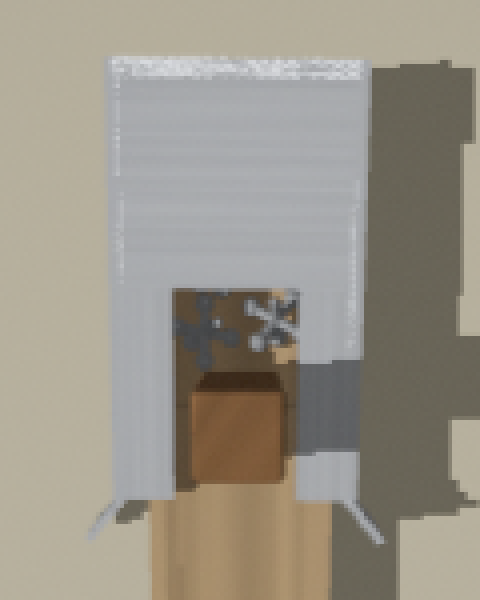

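Post top is at (644.6,-149.6), z 68, and the side view agrees. The sleeve axis has yaw -2.5° and its centre is at about (674.5,-149.9). The tray sits about 10 mm short of home. Next I grasp the post across its y sides.

{"fn": "servo_tool", "kwargs": {
  "plan": [
    [[45,-3.4,20,0,0,0.009,1],[45,-3.4,50,0,0,0.009,1],[45,-3.4,80,0,0,0.009,0.7],[45,-3.4,105,0,0,0.009,0.6],[45,-3.4,119,0,0,0.009,0.5],[45,-3.4,119,0,0,0.009,0.3],[45,-3.4,119,0,0,0.009,0],[45,-3.4,119,0,0,0.009,0],[45,-3.4,119,0,0,0.009,0],[45,-3.4,119,0,0,0.009,0],[45,-3.4,119,0,0,0.009,0],[45,-3.4,119,0,0,0.009,0]]
  ],
  "squeeze": 25
}}

```text
time_s: 3.0
ee_pos: [645.2, -148.6, 42.1]
ee_rot: [180.0, -0.0, -2.4]
force: [-0.9, -1.7, 3.1]
gripper_width: 20.3
```

{"fn": "servo_tool", "kwargs": {
  "plan": [
    [[-5,0,-0.5,0,0,0,0],[-15,0,-1,0,0,0,0],[-30,0,-1,0,0,0,0],[-45,0,-1,0,0,0,0],[-60,0,-1,0,0,0,0],[-75,0,-1,0,0,0,0],[-90,0,-1,0,0,0,0],[-105,0,-1,0,0,0,0],[-115,0,-1,0,0,0,0],[-120,0,-2,0,0,0,0],[-120,0,-4,0,0,0,0],[-120,0,-4,0,0,0,0]]
  ],
  "squeeze": 30
}}

```text
time_s: 4.2
ee_pos: [526.2, -143.7, 46.5]
ee_rot: [180.0, -0.1, -2.4]
force: [-0.7, -0.8, -1.3]
gripper_width: 20.0
```

{"fn": "servo_tool", "kwargs": {
  "plan": [
    [[0,0,0,0,0,-0.07,0],[0,0,0,0,0,-0.2,0],[0,0,0,0,0,-0.34,0],[0,0,0,0,0,-0.48,0],[0,0,0,0,0,-0.62,0],[0,0,0,0,0,-0.76,0],[0,0,0,0,0,-0.9,0],[0,0,0,0,0,-1.04,0],[0,0,0,0,0,-1.18,0],[0,0,0,0,0,-1.32,0],[0,0,0,0,0,-1.46,0],[0,0,0,0,0,-1.57,0],[0,0,0,0,0,-1.57,0]]
  ]
}}

```text
time_s: 5.5
ee_pos: [526.0, -143.6, 45.9]
ee_rot: [180.0, 0.0, 87.5]
force: [0.3, -0.3, -0.9]
gripper_width: 20.0
```

```bash
python3 - <<'E'
from h import *
s=state();print(s['ee_pos'],s['ee_rot'],s['qpos'],s['gripper_width'],s['force'])
grab('top','top1')
E
```

```text
[ 525.99871801 -143.56580614   45.93086706] [1.79960672e+02 1.12849024e-02 8.75321153e+01] [-1.64741055e+01  2.49293395e+01  1.06605938e+02 -1.91270742e-03
  4.84238318e+01 -1.40049559e+01] 20.00624724399084 [ 0.30795491 -0.32821791 -0.87975571]
```

View pics/top1.png

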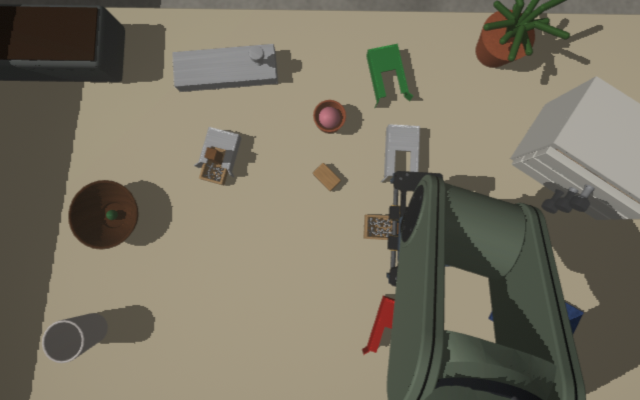

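The top view shows the tray held crosswise with its jacks pocket at (380,227), clear of everything. I'll do the second quarter turn.

{"fn": "servo_tool", "kwargs": {
  "plan": [
    [[0,0,0,0,0,-0.07,0],[0,0,0,0,0,-0.2,0],[0,0,0,0,0,-0.34,0],[0,0,0,0,0,-0.48,0],[0,0,0,0,0,-0.62,0],[0,0,0,0,0,-0.76,0],[0,0,0,0,0,-0.9,0],[0,0,0,0,0,-1.04,0],[0,0,0,0,0,-1.18,0],[0,0,0,0,0,-1.32,0],[0,0,0,0,0,-1.46,0],[0,0,0,0,0,-1.57,0],[0,0,0,0,0,-1.57,0],[0,0,0,0,0,-1.57,0]]
  ]
}}

```text
time_s: 6.95
ee_pos: [525.5, -143.5, 45.9]
ee_rot: [-180.0, 0.0, 177.3]
force: [-0.2, -0.8, -0.7]
gripper_width: 19.7
```

```bash
python3 - <<'E'
from h import *
s=state();print(s['ee_pos'],s['ee_rot'],s['qpos'],s['gripper_width'],s['force'])
f=grab('wrist','w2');g=grab('side','side2')
P=cloud(g);c=g['color'].astype(int)
cv2.imwrite('pics/c2.png',np.hstack([f['color'][:,120:520,::-1],g['color'][100:400,200:520,::-1].repeat(1,0)[:300].copy() if 0 else cv2.resize(g['color'][180:380,260:460,::-1],(400,400))]))
E
```

```text
[ 525.45454881 -143.49228821   45.91072275] [-1.79995052e+02  8.57565216e-03  1.77292959e+02] [-1.64821022e+01  2.49045324e+01  1.06655578e+02 -3.69471903e-03
  4.84303828e+01 -1.03772610e+02] 19.695388992990804 [-0.23020132 -0.80118608 -0.74521988]
```

View pics/c2.png

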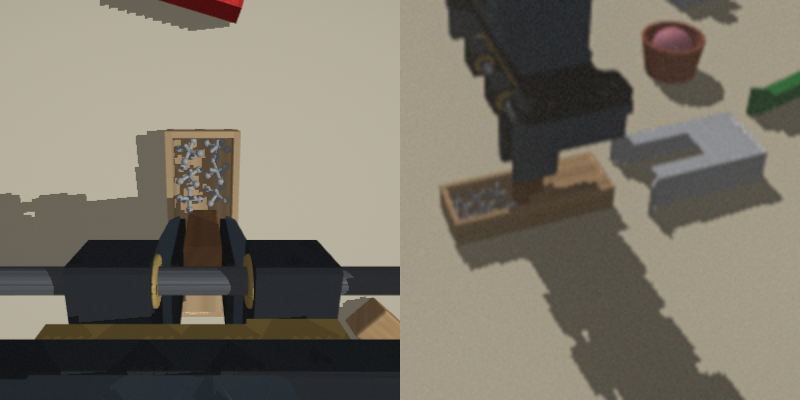

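```bash
python3 - <<'E'
from h import *
f=load('w2');c=f['color'].astype(int);P=cloud(f)
m=(P[...,2]>15)&(P[...,2]<40)&(abs(P[...,1]+143)<45)&(P[...,0]<500)&(P[...,0]>440)
X=P[m]; print(m.sum(),np.percentile(X[:,2],[5,50,95]),X[:,0].min())
rim=[]
for x0 in np.arange(466,498,4):
    q=X[abs(X[:,0]-x0)<2]; q=q[q[:,2]>22]; rim.append((x0,np.percentile(q[:,1],2),np.percentile(q[:,1],98)))
r=np.array(rim); print(r.round(1)); 
for k in(1,2):print(np.degrees(np.arctan(np.polyfit(r[:,0],r[:,k],1)[0])), r[:,k].mean())
print('mid at x',r[:,0].mean(),(r[:,1]+r[:,2]).mean()/2)
# sleeve axis y at x
ax=lambda x:-149.65+np.tan(np.radians(-2.5))*(x-670)
print(ax(r[:,0].mean()),ax(525.4)); 
E
```

```text
2484 [15.378919   25.09157092 27.07699185] 458.9483998298605
[[ 466.  -162.5 -116.8]
 [ 470.  -162.3 -116.8]
 [ 474.  -162.6 -117.5]
 [ 478.  -162.8 -117.5]
 [ 482.  -163.2 -117.6]
 [ 486.  -163.4 -117.6]
 [ 490.  -163.2 -117.7]
 [ 494.  -163.4 -118.4]]
-2.176052143995449 -162.93360121917192
-2.874875990497322 -117.47613079555128
mid at x 480.0 -140.2048660073616
-141.35442084738273 -143.33662765542917
```

{"fn": "servo_tool", "kwargs": {
  "plan": [
    [[0,1.2,2,0,0,-0.003,0],[-5,1.2,3.2,0,0,-0.003,0],[-15,1.2,3.2,0,0,-0.003,0],[-25,1.3,3.2,0,0,-0.003,0],[-33,1.3,3.2,0,0,-0.003,0],[-41,1.3,3.2,0,0,-0.003,0],[-50,1.4,3.2,0,0,-0.003,0],[-60,1.4,3.2,0,0,-0.003,0],[-60,1.4,3.2,0,0,-0.003,0]]
  ]
}}

```text
time_s: 7.95
ee_pos: [587.0, -144.9, 42.8]
ee_rot: [-180.0, 0.1, 177.7]
force: [-1.0, 0.8, -1.0]
gripper_width: 20.2
```

{"fn": "servo_tool", "kwargs": {
  "plan": [
    [[-8,0,0,0,0,0,0],[-18,0,0,0,0,0,0],[-28,0,0,0,0,0,0],[-38,0,0,0,0,0,0],[-48,0,0,0,0,0,0],[-56,0,0.4,0,0,0,0],[-61,0,0.6,0,0,0,0],[-64,0,0.6,0,0,0,0],[-64,0,0.6,0,0,0,0]]
  ]
}}

```text
time_s: 8.85
ee_pos: [649.7, -147.4, 42.2]
ee_rot: [-180.0, 0.0, 177.7]
force: [0.0, 0.1, -1.5]
gripper_width: 19.6
```

```bash
python3 - <<'E'
from h import *
s=state();print(s['ee_pos'],s['ee_rot'],s['gripper_width'],s['force'])
f=grab('top','top3');g=grab('wrist','w3')
cv2.imwrite('pics/c3.png',np.hstack([g['color'][:,120:520,::-1],cv2.resize(f['color'][100:220,340:460,::-1],(400,400))]))
E
```

```text
[ 649.7215546  -147.36311246   42.16178033] [-1.79992345e+02  4.69803182e-02  1.77666051e+02] 19.648803478061247 [ 0.03482552  0.05504684 -1.53961503]
```

View pics/c3.png

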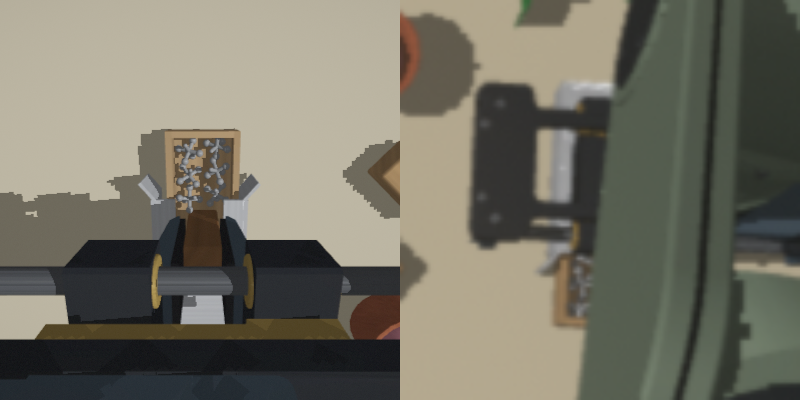

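The tray is in the sleeve with the jacks end out and centred between the cheeks at (138) and (258). I'll creep to the back wall.

{"fn": "servo_tool", "kwargs": {
  "plan": [
    [[-1.5,0,0.2,0,0,0,0],[-3,0,0.2,0,0,0,0],[-4.5,0,0.2,0,0,0,0],[-5.5,0,0.2,0,0,0,0],[-5.5,0,0.2,0,0,0,0]]
  ]
}}

```text
time_s: 9.45
ee_pos: [654.8, -147.6, 42.1]
ee_rot: [-180.0, 0.0, 177.7]
force: [-2.4, 0.5, 2.5]
gripper_width: 19.6
```

{"fn": "servo_tool", "kwargs": {
  "plan": [
    [[-0.5,0,0,0,0,0,0],[-1,0,0,0,0,0,0],[-1.5,0,0,0,0,0,0],[-1.5,0,0,0,0,0,0]]
  ]
}}

```text
time_s: 9.85
ee_pos: [656.1, -147.6, 42.1]
ee_rot: [-180.0, -0.0, 177.7]
force: [-3.8, 1.3, 3.7]
gripper_width: 20.0
```

{"fn": "servo_tool", "kwargs": {
  "plan": [
    [[-0.5,0,0,0,0,0,0],[-1,0,0,0,0,0,0],[-1.5,0,0,0,0,0,0],[-1.5,0,0,0,0,0,0]]
  ]
}}

```text
time_s: 10.25
ee_pos: [656.5, -147.6, 42.1]
ee_rot: [180.0, -0.2, 177.7]
force: [-6.1, 0.4, 6.2]
gripper_width: 19.5
```

{"fn": "servo_tool", "kwargs": {
  "plan": [
    [[-1,0,0,0,0,0,0],[-2,0,0,0,0,0,0],[-2,0,0,0,0,0,0]]
  ]
}}

```text
time_s: 10.55
ee_pos: [656.6, -147.5, 42.2]
ee_rot: [180.0, -0.4, 177.7]
force: [-11.6, 0.1, 11.0]
gripper_width: 20.0
```

Contact with the back wall is confirmed: x stalls at 656.6 while the force climbs to 11.6 N. I'll unload, release and retreat upward.

{"fn": "servo_tool", "kwargs": {
  "plan": [
    [[2,0,0,0,0,0,0],[3,0,-0.4,0,0,0,0],[3,0,-0.4,0,0,0,0]]
  ]
}}

```text
time_s: 10.85
ee_pos: [656.5, -147.6, 42.1]
ee_rot: [180.0, -0.0, 177.7]
force: [-3.9, 0.2, 3.0]
gripper_width: 19.8
```

{"fn": "servo_tool", "kwargs": {
  "plan": [
    [[0,0,0,0,0,0,0.3],[0,0,0,0,0,0,0.5],[0,0,0,0,0,0,0.7],[0,0,0,0,0,0,0.7],[0,0,-10,0,0,0,0.7],[0,0,-30,0,0,0,0.7],[0,0,-60,0,0,0,0.7],[0,0,-90,0,0,0,0.7],[0,0,-120,0,0,0,0.7],[60,-40,-140,0,0,0,0.7],[110,-90,-140,0,0,0,0.7],[150,-130,-140,0,0,0,0.7],[170,-170,-140,0,0,0,0.7],[190,-210,-140,0,0,0,0.7],[190,-210,-140,0,0,0,0.7],[190,-210,-140,0,0,0,0.7]]
  ]
}}

```text
time_s: 12.45
ee_pos: [455.8, -353.4, 183.5]
ee_rot: [-179.9, 0.0, 177.4]
force: [1.5, 0.1, -0.7]
gripper_width: 63.7
```

```bash
python3 - <<'E'
from h import *
s=state();print(s['ee_pos'],s['ee_rot'],s['gripper_width'],s['force'])
f=grab('top','top4');g=grab('side','side4')
cv2.imwrite('pics/c4.png',np.hstack([cv2.resize(g['color'][180:300,320:470,::-1],(400,400)),cv2.resize(f['color'][100:220,340:460,::-1],(400,400))]))
for t in('top','side'):
  A=load(t+('0'));B=load(t+'4')
  for F in(A,B):
    P,gr,w,pl,near=meas(F); n=near(645,-150,30)
    m=w&n&(P[...,2]>62); X=pl(m,68); 
    tr=w&near(600,-150,45)&(abs(P[...,2]-20)<7); T=pl(tr,22)
    print(t,'post',m.sum(),X.mean(0).round(1) if m.sum() else 0,'tray end x',np.percentile(T[:,0],1).round(1), 'y',np.percentile(T[:,1],[2,98]).round(1))
P0,P4=cloud(load('top0')),cloud(load('top4'))
d=np.abs(load('top0')['color'].astype(int)-load('top4')['color']).max(-1)[120:195,190:250]; print('short case change px',(d>40).sum())
E
```

```text
[ 455.8200153  -353.44361923  183.47437953] [-1.79852462e+02  3.15461718e-02  1.77359520e+02] 63.743764245752956 [ 1.45628144  0.10076067 -0.65117901]
top post 121 [ 643.9 -148.7] tray end x 579.4 y [-169.6 -125.3]
top post 125 [ 655.2 -146.1] tray end x 590.7 y [-167.8 -121.5]
side post 106 [ 643.7 -151.4] tray end x 577.9 y [-174.7 -126.6]Traceback (most recent call last):
  File "<stdin>", line 11, in <module>
    return _quantile_unchecked(
        a, q, axis, out, overwrite_input, method, keepdims, weights)
    return _ureduce(a,
                    func=_quantile_ureduce_func,
    ...<5 lines>...
                    overwrite_input=overwrite_input,
                    method=method)
    r = func(a, **kwargs)
    result = _quantile(arr,
                       quantiles=q,
    ...<2 lines>...
                       out=out,
                       weights=wgt)
    slices_having_nans = np.isnan(arr[-1, ...])
                                  ~~~^^^^^^^^^
IndexError: index -1 is out of bounds for axis 0 with size 0
```

View pics/c4.png

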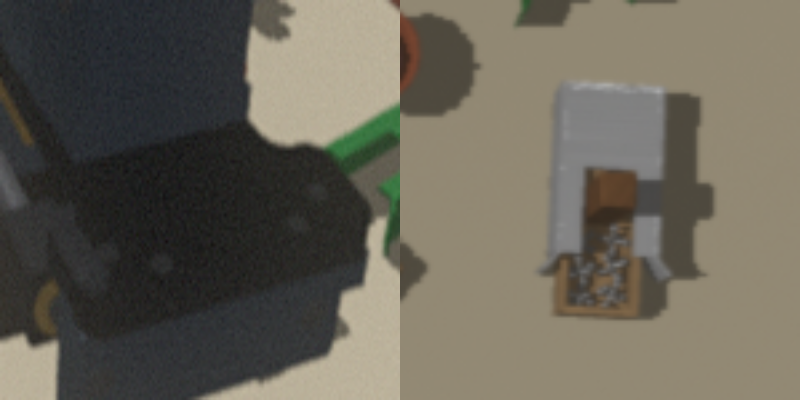

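View pics/top4.png

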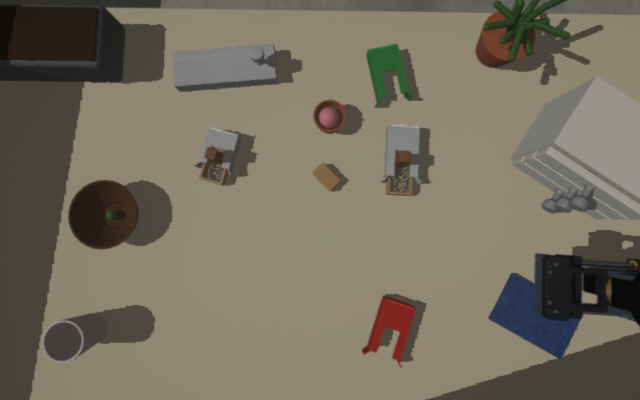

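```bash
python3 - <<'E'
from h import *
d=np.abs(load('top0')['color'].astype(int)-load('top4')['color']).max(-1)[120:195,190:250]; print('short case change px',(d>40).sum())
print(job_done())
E
```

```text
short case change px 0
the job is handed in; nothing more can be done
None
```

The longer case's tray is turned end for end and fully home, with its open jacks end showing at the mouth. I gripped the post, slid the tray out about 120 mm, turned it half a turn kept level about 4 mm above the shelf, and slid it back in until it met the back wall. I then released it and moved the arm clear, at about 12.5 s.

Final checks:
- **Fully home:** the tray stopped at TCP x = 656.6 while the push force rose to about 12 N, so it met the back wall. From the top view the jacks end is at x ≈ 590.7, against about 590.5 expected from the sleeve fit, and the post is at x ≈ 655.
- **Short case:** the top view shows no pixel change around it.
- **Not confirmed:** the gripper blocked the last side view, so the final position rests on the top view and the contact force only.
- **Disagreement:** the tray started about 10 mm short of fully home. The views also differed by 1–3 mm sideways, within the 4 mm clearance on each side.

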